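# Work the stuck fill plug out of a toner hopper

## Task

Open the toner hopper lying in the plywood bench cradle, ready for refilling: flip the steel keeper off its staple and swing it right over, then free the tight white fill plug by twisting it back and forth while easing it up, and set it down in the blue screw dish. The hopper must stay down in its cradle all the while (pull straight and it comes up with the plug), the keeper stays open, and nothing else on the bench is to be disturbed.

Things in the scene. Friction and masses are not known exactly. Their poses are not given: they have to be found in the camera images.
- hopper: black toner hopper, 84x268x49 mm, 0.85 to 1.05 kg with its fittings, loose in the cradle; z up, y along it; origin: centre of its underside. On top, all on x = -7 mm: grey filling neck on the vertical axis y = 0, 38 mm wide, rim 73 mm up; hinge of the keeper at y = -34, 70 mm up; staple at y = +44, wire loop to 86 mm. Plate top 48 mm up.
- plug: white fill plug, 30 g; origin: centre of its lower end, z up. Skirt 26 mm wide, 22 long, in the neck; flange 36 mm wide, z 22 to 26; above it the bar grip, 12 mm thick (its x), 34 long (its y), z 26 to 44.5. Rubber in the neck holds it with 14 to 20 N against a straight pull, but while it turns, rising 3 to 4 mm a radian, with only a third of that. Out when 22 mm up.
- plug_grip (a point): middle of the plug's bar grip, 35.5 mm above its lower end
- neck_rim (a point): centre of the neck's rim, on the hopper, 73 mm above its underside; axes as the hopper's. With the plug home the plug's origin is 22 mm below it
- keeper (a joint): angle of the steel keeper: 0 shut, arched over the plug with its slot on the staple; grows as its free end lifts, past 1.6 it falls back by itself, stop at 2.4. Nothing but its 40 g weight holds it shut
- keeper_hinge (a point): on the keeper's hinge axis, on the hopper; the axis runs along the hopper's x, the shut keeper reaches from here towards the hopper's +y
- keeper_lip (a point): middle of the keeper's free end: flat strip 16 mm wide (along the hopper's x) and 3 thick, ending in a rolled lip 18 mm wide, 9 thick; the last 17 mm have no slot. Shut it is 100 mm from the hinge along the hopper's y and 6 mm above it, with 25 mm clear below and free at both sides
- cradle: fixed plywood board 116x296x10 mm with 16 mm high rails and end stops of brown wood; the hopper lies in it with 2 mm play all round, free to lift. Origin under its middle, axes as the hopper's; the hopper's origin lies 10 mm above
- screw_dish: blue jar lid with some screws, 62 mm wide, 14 high, floor 2 mm thick, about 45 mm clear inside, open upward, loose; origin: centre of its underside
- yellow_bottle: yellow toner bottle, 100x100x192 mm, standing loose; bystander; origin: centre of its underside
- cleaner_can: white and red aerosol can, 60 mm wide, 177 high, standing loose; bystander; origin: centre of its underside
- dust_brush: flat brush with a wooden handle, 197 mm long, lying on the left; bystander
- toner_bench_2: tall dark toner bottle with a green collar, 104x135x347 mm, fixed at the right of the bench; origin on its underside. Beware also: behind the bench a shelf with bottles overhangs beyond x = 0.67 m from z = 0.33 m up, a lamp and a second shelf beyond x = 0.58 m from z = 0.7 m up
Mind the look-alikes: they are no part of the job. There is more than one size of the screw_dish; the job needs the largest.

How it is judged:
By the outcome, as a careful person would: the job done as asked, in the order asked, and still so for the second after the job is handed in, with the robot touching nothing.
It also fails if it takes over 67 s, if anything falls off the work surface, if the arm or the gripper's body presses on something with over 40 N, if the wrist force passes 120 N, or if a joint passes its speed limit or range.

## Robot

A 6-joint arm with a two-finger parallel gripper is mounted at the origin on a cart in front of the work surface, level with it; the furniture and walls round the work are solid. World frame = base frame: x ahead of the robot, y to its left, z up, the work surface at z = 0. Lengths are in m, angles in rad, forces in N, time in s.
With the tool pointing down it reaches from about 0.35 to 0.875 m from the base axis. Payload 4.2 kg.
Tool frame: the origin (TCP) lies midway between the tips of the shut fingers; the grasp point (between the pads) lies 19 mm behind it; z points along the fingers, y is the line along which they close (so a half turn about z gives the same grasp; the last joint's range is limited). The gripper opens to 87 mm and grips with 3 to 60 N. Pads are 19 mm wide; open, the fingers measure 117 mm over their backs; the gripper's body (75 mm by 190 mm) begins 51 mm behind the grasp point.
Start: joints at [-0.946, 0.385, 0.008, 0, -1.194, -0.259], TCP at [0.224, -0.584, 0.223] pointing down, gripper open.
Joint ranges: [-3.14, 3.14], [-1.21, 2.06], [-1.07, 1.41], [-3.16, 2.05], [-2.99, -0.16], [-3.1, 3.1]. Speed limits (rad/s): [2.79, 2.79, 3.14, 3.14, 3.14, 3.14].

## Interface

Orientations are given as a rotation vector (axis times angle).
In Python, from rig import observe, snapshot, job_done gives the robot as it stands. The module is installed in compiled form; this text tells all that it offers.
- The arm moves only by the shell command python3 -m handwheel 'ROWS' [FORCE]. ROWS is a JSON object whose one key "increments" holds one flat list of numbers, 7 for each row, row after row: the shift along the tool's x, y, z in cm, then the turn, a rotation vector about the tool's x, y, z in degrees, then the opening, from 0 (shut) to 1 (fully open). A call has exactly 10 rows; each row shifts and turns the commanded pose from where the row before left it, along the tool's axes as they then stand; what a row does not reach is not made up. A row lasts 1/8 s, in which the tool goes at most 62.5 mm and 10.7 degrees, less where a joint would pass 70% of its speed; a pose out of reach is approached as far as the arm can. A call with a gripper value outside its range is refused whole. The fingers move at their own pace and stop on an object; FORCE is the grip in N (left out, the last holds). Time passes only in rows, so rows that do not move let the fingers close, or fill a call up. It gives the time, the measured TCP pose, the force, the opening and the grip force at its end, in the units of the state.
- observe(): the state, without advancing time (a new reading comes with each control period).
- snapshot(name): name is "side" or "top"; returns a dict with "image" (480x640x3 uint8, red, green, blue), "fx", "fy", "cx", "cy" (pixels), "rvec" (rotation vector, rad) and "tvec" (3), from world to camera coordinates, as OpenCV has them. Camera axes: x right, y down, z forward; pixel columns grow to the right and rows downward; lengths in m; the calibration is good to about 2 mm. A picture is of the moment at which its call begins. There is no depth.
- job_done(): hands the job in; it is judged then, once.
The state is a dict: "clock": time; "joints": joint angles; "qvel": joint speeds; "joint_efforts": joint torques, N m; "tcp_pos": TCP position; "eef_rot": TCP orientation; "contact_force": force on the tool from outside, world axes, zero at the start; "moment": the same for the moment, N m; "finger_gap": finger opening in m; "grip_force": force on a finger pad.
Only numpy, scipy, OpenCV 4.12 (cv2) and the standard library are available. Lean on these libraries where they do the work, as an engineer would, in place of code of your own. Each camera call takes 0.05 s, during which the arm holds its last target. There are 200 camera calls.

## Working session

There is one attempt and no reset: what is moved stays moved. The work goes in short steps, Python scripts to look and compute and a shell command to move; the robot and the scene stay as the last step left them, time stands still between calls to the robot, and variables do not carry over. Pictures are saved under pics/ and viewed, at most 12 in all, crops included, and the job is handed in when it is done.

```bash
mkdir -p pics
cat > h.py <<'E'
import numpy as np, cv2
from rig import observe, snapshot, job_done
def snap(n,f):
    s=snapshot(n); cv2.imwrite('pics/'+f,s['image'][:,:,::-1]); 
    np.savez('pics/'+n+'.npz',**{k:np.array(v) for k,v in s.items()}); return s
def load(n): return np.load('pics/'+n+'.npz')
def ray(s,u,v,z):
    R=cv2.Rodrigues(np.array(s['rvec'],float))[0]; t=np.array(s['tvec'],float).ravel()
    d=R.T@np.array([(u-s['cx'])/s['fx'],(v-s['cy'])/s['fy'],1]); c=-R.T@t
    return c+d*(z-c[2])/d[2]
def proj(s,P):
    return cv2.projectPoints(np.array(P,float).reshape(-1,3),np.array(s['rvec'],float),np.array(s['tvec'],float),np.array([[s['fx'],0,s['cx']],[0,s['fy'],s['cy']],[0,0,1]],float),None)[0].reshape(-1,2)
def crop(s,u0,v0,u1,v1,k,f):
    cv2.imwrite('pics/'+f,cv2.resize(s['image'][v0:v1,u0:u1,::-1],None,fx=k,fy=k,interpolation=cv2.INTER_CUBIC))
E
python3 -c "
from h import *
for n in('top','side'):
    s=snap(n,n+'1.png');R=cv2.Rodrigues(np.array(s['rvec'],float))[0];print(n,s['fx'],-R.T@np.array(s['tvec']),R[2])
print(observe())"
```

```text
top 481.36292196140937 [ 0.28341707 -0.03341203  1.39555347] [ 0.15125814  0.01296833 -0.98840923]
side 513.6027700278433 [ 0.45534589 -1.3348597   0.82154726] [ 0.01939352  0.86997379 -0.49271644]
{'clock': 0.1, 'joints': array([-9.46394936e-01,  3.85493238e-01,  6.76417519e-03, -4.33493683e-04,
       -1.19399289e+00, -2.58617203e-01]), 'qvel': array([-0.00178219, -0.00047004,  0.00225771,  0.00247753, -0.00032671,
       -0.00198099]), 'joint_efforts': array([-6.96107918e-05, -3.91689885e+01,  1.87936181e+01,  4.23193663e+00,
        1.34927835e-02, -6.99623774e-05]), 'tcp_pos': array([ 0.22338546, -0.58314266,  0.22156167]), 'eef_rot': array([ 5.71044024e-01, -3.08878993e+00, -3.00472224e-03]), 'contact_force': array([0.51035418, 0.52276924, 0.57042973]), 'moment': array([ 0.06435766, -0.03006376, -0.00603039]), 'grip_force': 0.0, 'finger_gap': 0.08698031420882457}
```

View pics/top1.png

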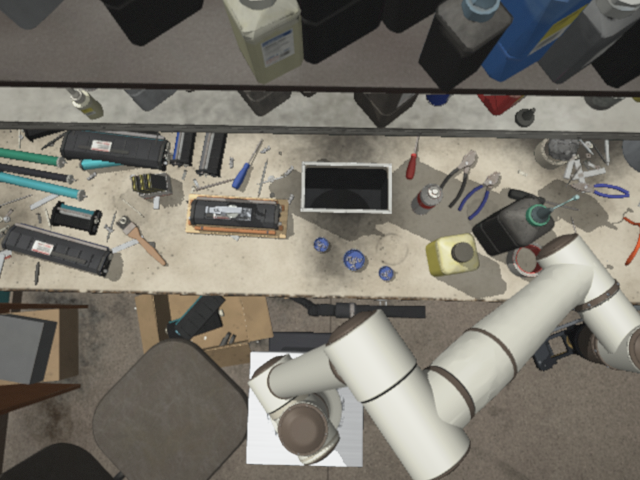

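View pics/side1.png

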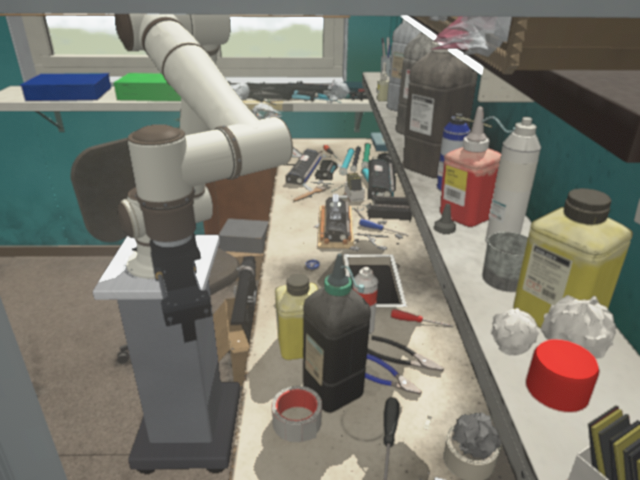

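The top view shows the cradled hopper at (236,215). Other black hoppers, not in a cradle, are at (115,148) and (57,250). The blue lids are at (322,245), (354,260) and (387,274), and the middle one looks largest. I'll check both choices in one close crop.

```bash
python3 -c "
from h import *
s=load('top');a=cv2.resize(s['image'][188:243,180:295,::-1],None,fx=6.9,fy=6.9,interpolation=cv2.INTER_CUBIC)
b=cv2.resize(s['image'][230:285,300:415,::-1],None,fx=3.4,fy=3.4,interpolation=cv2.INTER_CUBIC)
s2=load('side');c=cv2.resize(s2['image'][188:250,305:365,::-1],None,fx=3.2,fy=3.2,interpolation=cv2.INTER_CUBIC)
o=np.zeros((a.shape[0]+200,a.shape[1],3),np.uint8);o[:a.shape[0]]=a;o[a.shape[0]:a.shape[0]+b.shape[0],:b.shape[1]]=b
o[a.shape[0]:a.shape[0]+c.shape[0],400:400+c.shape[1]]=c
print(o.shape,a.shape);cv2.imwrite('pics/c1.png',o)"
```

```text
(580, 794, 3) (380, 794, 3)
```

View pics/c1.png

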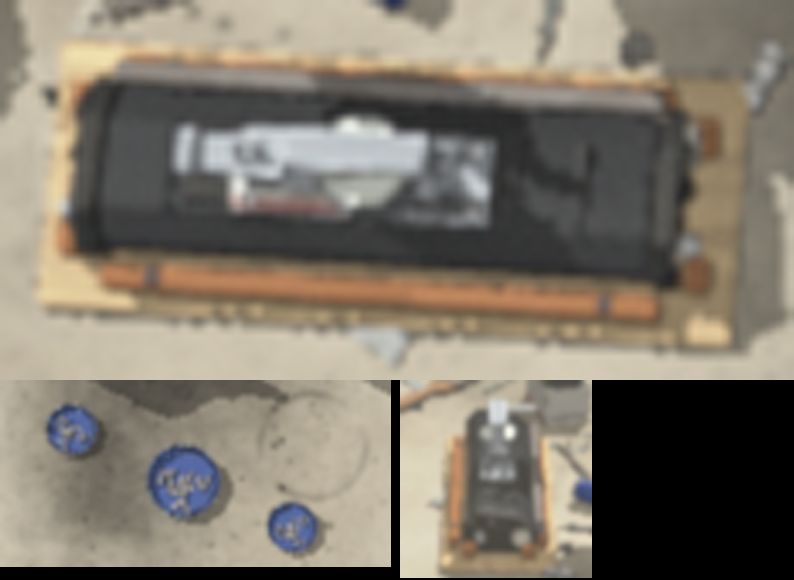

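The crop shows the hopper with its keeper lip at the left end, crop (178,150), which is world +y. The hinge is at about (425,160) and the white plug flange sticks out under the keeper at about (362,160). The middle blue lid at crop (184,482) is clearly the largest. Next I'll fit the pose.

```bash
cat >> h.py <<'E'
def T(p,P): # cradle frame mm -> world
    c,s=np.cos(p[2]),np.sin(p[2]); P=np.atleast_2d(P)/1000.
    return np.c_[p[0]+c*P[:,0]-s*P[:,1], p[1]+s*P[:,0]+c*P[:,1], P[:,2]]
E
python3 -c "
from h import *
from scipy.optimize import least_squares
s=load('top');s2=load('side')
px=np.array([[65,42],[40,308],[735,350],[748,83]])/6.9+[180,188]
B=np.array([[58,148,10],[-58,148,10],[-58,-148,10],[58,-148,10.]])
r=least_squares(lambda p:(proj(s,T(p,B))-px).ravel(),[.5,.2,0]);print('cradle',r.x,np.degrees(r.x[2]),r.fun.round(2))
lip=np.array([173,150])/6.9+[180,188]
w=T(r.x,[[-7,70.5,86],[-7,0,83],[-7,66,86],[-7,-34,80],[-7,0,118],[-7,0,61+35.5]]);print(w)
print('lip px',lip,'pred',proj(s,w)); print('pred side',proj(s2,w))
print('board side pred',proj(s2,T(r.x,B)))
u,v=184/3.4+300,(482-380)/3.4+230
print('dish',u,v,ray(s,u,v,.014), 'small',ray(s,322,245,.01),ray(s,387,274,.01))
crop(s2,300,180,380,255,8,'c2.png')
"
```

```text
cradle [ 0.53454591  0.21047924 -0.0374987 ] -2.148517060611554 [-0.16 -0.03 -0.5   0.19 -0.09  0.05  0.76 -0.24]
[[0.53019387 0.28119211 0.086     ]
 [0.52755083 0.21074167 0.083     ]
 [0.53002516 0.27669527 0.086     ]
 [0.52627617 0.17676557 0.08      ]
 [0.52755083 0.21074167 0.118     ]
 [0.52755083 0.21074167 0.0965    ]]
lip px [205.07246377 209.73913043] pred [[207.37845285 212.26146886]
 [232.84697644 213.93012315]
 [208.99042634 212.35499687]
 [245.1916447  214.83665609]
 [230.5645084  211.51585903]
 [231.98072546 213.01385241]]
pred side [[332.40780094 195.7540524 ]
 [332.39896171 205.37767454]
 [332.40828531 196.29797492]
 [332.38570195 210.69063099]
 [332.5954064  195.77207411]
 [332.47426198 201.69570032]]
board side pred [[349.83217557 206.22288932]
 [318.04611999 205.74573962]
 [315.79457874 246.38916418]
 [352.64350613 246.98095375]]
dish 354.11764705882354 260.0 [ 0.41319027 -0.13214447  0.014     ] small [ 0.45508991 -0.03896137  0.01      ] [ 0.37539783 -0.22708974  0.01      ]
```

View pics/c2.png

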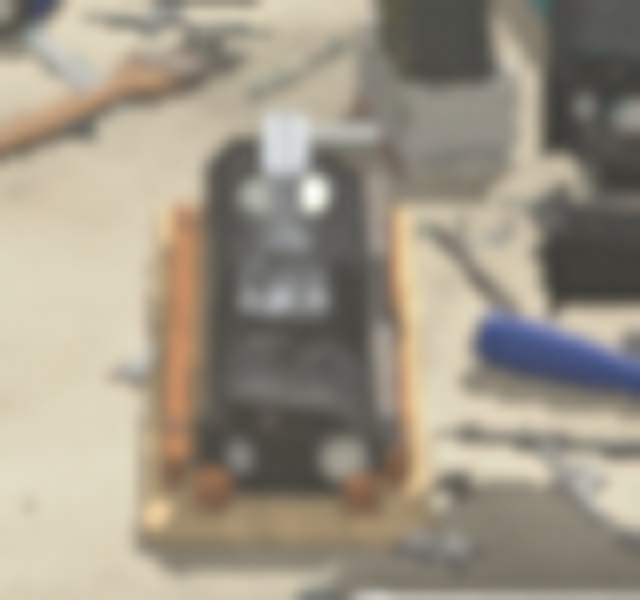

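```bash
cat > ov.py <<'E'
from h import *
def ov(s,box,k,p,sgn=1):
    u0,v0,u1,v1=box
    a=cv2.resize(s['image'][v0:v1,u0:u1,::-1],None,fx=k,fy=k,interpolation=cv2.INTER_CUBIC)
    def pl(P,col):
        q=(((proj(s,T(p,P))-[u0,v0])+.5)*k-.5).round().astype(int); cv2.polylines(a,[q.reshape(-1,1,2)],True,col,1)
    rect=lambda x,y,z,cx=0,cy=0:np.array([[cx+x,cy+y,z],[cx-x,cy+y,z],[cx-x,cy-y,z],[cx+x,cy-y,z]],float)
    pl(rect(58,148,10),(0,255,0)); pl(rect(42,134,58),(255,255,0))
    t=np.linspace(0,6.28,25)[:-1]
    pl(np.c_[-7+18*np.cos(t),18*np.sin(t),0*t+83+4],(255,0,255))
    pl(rect(9,4.5,86+4,-7,66),(0,0,255)); pl(rect(8,2,80,-7,-34),(0,0,255)); pl(rect(1,1,96,-7,44),(0,255,255))
    return a
E
python3 -c "
from ov import *
p=[.5345,.2105,-.0375]
a=ov(load('top'),(180,188,295,243),6.5,p);b=ov(load('side'),(305,188,365,250),3.4,p)
o=np.zeros((a.shape[0]+b.shape[0],a.shape[1],3),np.uint8);o[:a.shape[0]]=a;o[a.shape[0]:,:b.shape[1]]=b
b2=ov(load('side'),(322,190,350,215),8,p);o[a.shape[0]:a.shape[0]+b2.shape[0],300:300+b2.shape[1]]=b2
print(o.shape);cv2.imwrite('pics/o1.png',o)"
```

```text
(569, 748, 3)
```

View pics/o1.png

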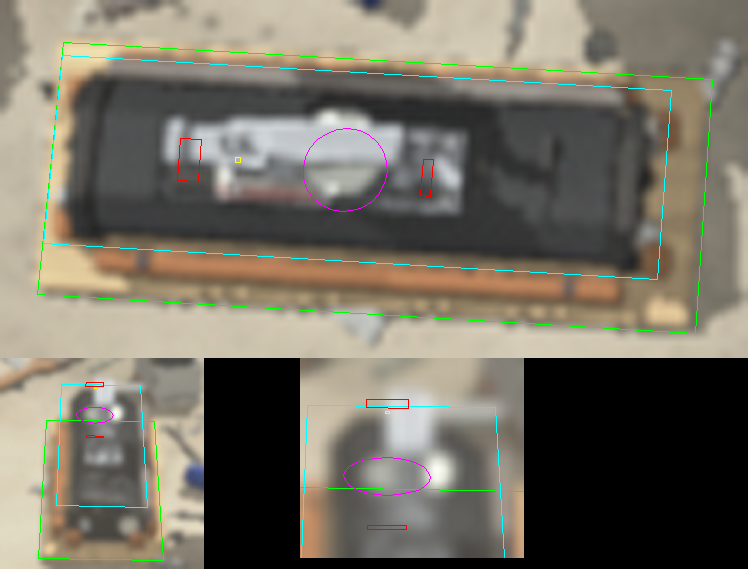

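The overlay puts the keeper and plug axis about 6 mm further +x than the model, and both views agree on this. So I'll trust direct triangulation and check with the gripper in view.

```bash
cat >> h.py <<'E'
from scipy.spatial.transform import Rotation as Ro
def tri(a,b): # pixel in top, side -> 3D
    s,s2=load('top'),load('side')
    from scipy.optimize import least_squares
    r=least_squares(lambda P:np.r_[proj(s,P)[0]-a,proj(s2,P)[0]-b],[.5,.1,.1]);return r.x.round(4),r.fun.round(2)
def go(P,yaw=None): # report shift (cm, tool axes) and turn about tool z (deg) to reach P with tool y at world angle yaw (mod pi)
    o=observe();R=Ro.from_rotvec(o['eef_rot']).as_matrix()
    print('t',round(o['clock'],2),'tcp',o['tcp_pos'].round(4),'F',np.round(o['contact_force'],1),'gap',round(o['finger_gap'],4),'grip',round(o['grip_force'],1),'j6',round(o['joints'][5],2))
    print('now: tool x',R[:,0].round(3),'y',R[:,1].round(3),'z',R[:,2].round(3))
    print('shift now axes cm',(R.T@(np.array(P)-o['tcp_pos'])*100).round(2))
    if yaw is not None:
        d=np.degrees(np.arctan2(R[1,1],R[0,1])-yaw); d=(d+90)%180-90; print('turn about tool z',d.round(2))
        R2=R@Ro.from_rotvec([0,0,np.radians(d)]).as_matrix(); print('shift after turn cm',(R2.T@(np.array(P)-o['tcp_pos'])*100).round(2))
E
python3 -c "
from h import *
s,s2=load('top'),load('side')
print('plug',tri([232.8,212],[335.6,203.3]), ray(s,232.8,212,.085), ray(s2,335.6,203,.085))
print('lip', ray(s,206.5,210.2,.088), tri([206.5,210.2],[335.75,195.5]))
print('bottle cap',ray(s,462,252,.19),'base',ray(s,440,270,0),'green',ray(s,540,215,.3), 'can',ray(s,430,190,.17))
go([.534,.278,.3],-.0375)"
```

```text
plug (array([0.5343, 0.21  , 0.0902]), array([-0.02, -0.95, -1.12,  0.22])) [0.53262181 0.21076572 0.085     ] [0.5387888  0.22496646 0.085     ]
lip [0.53557676 0.28348229 0.088     ] (array([0.5385, 0.2845, 0.0847]), array([-0.02, -0.81, -0.98,  0.2 ]))
bottle cap [ 0.42279038 -0.38982908  0.19      ] base [ 0.39104013 -0.38140292  0.        ] green [ 0.49975747 -0.5384467   0.3       ] can [ 0.5856362  -0.31646335  0.17      ]
t 0.1 tcp [ 0.2234 -0.5831  0.2216] F [0.5 0.5 0.6] gap 0.087 grip 0.0 j6 -0.26
now: tool x [-0.934 -0.358  0.   ] y [-0.358  0.934  0.002] z [-0.001  0.002 -1.   ]
shift now axes cm [-59.8   69.33  -7.71]
turn about tool z -66.9
shift after turn cm [-87.23 -27.8   -7.71]
```

```bash
python3 -m handwheel '{"increments":[0,0,-2,0,0,-8.4,0.5, 0,0,-2,0,0,-8.4,0.5, 0,0,-2,0,0,-8.4,0.5, 0,0,-2,0,0,-8.4,0.5, 0,0,-2,0,0,-8.4,0.5, 0,0,-2,0,0,-8.4,0.5, 0,0,-2,0,0,-8.3,0.5, 0,0,-2,0,0,-8.2,0.5, 0,0,0,0,0,0,0.5, 0,0,0,0,0,0,0.5]}' 10; python3 -c "
from h import *
go([.536,.2815,.3],-.0375)"
```

```text
clock: 1.35
tcp_pos: [0.2235, -0.5832, 0.3811]
eef_rot: [-2.176, 2.264, 0.003]
contact_force: [0.7, -0.1, 1.0]
finger_gap: 0.044
grip_force: 0.0
t 1.35 tcp [ 0.2235 -0.5832  0.3811] F [ 0.7 -0.1  1. ] gap 0.044 grip 0.0 j6 0.91
now: tool x [-0.039 -0.999 -0.002] y [-0.999  0.039  0.001] z [-0.001  0.002 -1.   ]
shift now axes cm [-87.62 -27.82   8.28]
turn about tool z -0.11
shift after turn cm [-87.56 -27.99   8.28]
```

```bash
python3 -m handwheel '{"increments":[-5.4,-1.6,0,0,0,0,0.5, -5.4,-1.6,0,0,0,0,0.5, -5.4,-1.6,0,0,0,0,0.5, -5.4,-1.6,0,0,0,0,0.5, -5.4,-1.6,0,0,0,0,0.5, -5.4,-1.6,0,0,0,0,0.5, -5.4,-1.6,0,0,0,0,0.5, -5.4,-1.6,0,0,0,0,0.5, -5.4,-1.6,0,0,0,0,0.5, -5.4,-1.6,0,0,0,0,0.5]}' && python3 -c "
from h import *
go([.536,.2815,.2],-.0375)"
```

```text
clock: 2.6
tcp_pos: [0.4032, -0.0482, 0.3816]
eef_rot: [2.177, -2.263, -0.001]
contact_force: [1.1, -0.9, -0.3]
finger_gap: 0.0435
grip_force: 0.0
t 2.6 tcp [ 0.4032 -0.0482  0.3816] F [ 1.1 -0.9 -0.3] gap 0.0435 grip 0.0 j6 -0.32
now: tool x [-0.039 -0.999  0.   ] y [-0.999  0.039  0.001] z [-0.001 -0.    -1.   ]
shift now axes cm [-33.46 -12.02  18.14]
turn about tool z -0.07
shift after turn cm [-33.44 -12.06  18.14]
```

```bash
python3 -m handwheel '{"increments":[-5,-1.8,0,0,0,0,0.5, -5,-1.8,0,0,0,0,0.5, -5,-1.8,0,0,0,0,0.5, -5,-1.8,2,0,0,0,0.5, -5,-1.8,3,0,0,0,0.5, -5,-1.8,3,0,0,0,0.5, -3.4,-1.2,3,0,0,0,0.5, 0,0,3,0,0,0,0.5, 0,0,3,0,0,0,0.5, 0,0,0,0,0,0,0.5]}' && python3 -c "
from h import *
go([.536,.2815,.15],-.0375)
from h import *
s=snap('top','t2.png');s2=snap('side','s2.png')
o=observe()['tcp_pos'];print(proj(s,o),proj(s2,o))
a=cv2.resize(s['image'][175:245,170:290,::-1],None,fx=5,fy=5,interpolation=cv2.INTER_CUBIC)
b=cv2.resize(s2['image'][140:220,310:365,::-1],None,fx=5,fy=3*5/3,interpolation=cv2.INTER_CUBIC)
o=np.zeros((400,800,3),np.uint8);o[:350,:600]=a;o=np.zeros((400,880,3),np.uint8);o[:350,:600]=a;o[:400,602:877]=b;cv2.imwrite('pics/o2.png',o[:, :800])
"
```

```text
clock: 3.85
tcp_pos: [0.5341, 0.278, 0.2087]
eef_rot: [2.172, -2.258, -0.002]
contact_force: [-0.8, -0.2, 0.4]
finger_gap: 0.0438
grip_force: 0.0
t 3.85 tcp [0.5341 0.278  0.2087] F [-0.8 -0.2  0.4] gap 0.0438 grip 0.0 j6 -0.79
now: tool x [-0.039 -0.999  0.005] y [-0.999  0.039  0.007] z [-0.007 -0.005 -1.   ]
shift now axes cm [-0.39 -0.21  5.87]
turn about tool z -0.07
shift after turn cm [-0.39 -0.21  5.87]
[[196.76934904 200.31375968]] [[334.97077013 161.09391601]]
```

View pics/o2.png

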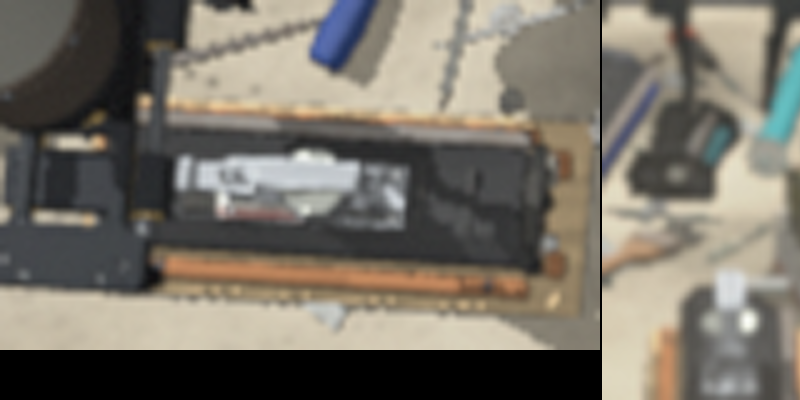

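The side view shows the fingers at crop x 680 and 770, so their midpoint is u≈334.6 against 335.0 predicted. The calibration is good. The keeper is at u≈335.6, about 2 mm further +x. Now down to the lip.

```bash
python3 -m handwheel '{"increments":[-0.1,-0.2,2,0,0,0,0.5, -0.1,0,2,0,0,0,0.5, 0,0,2,0,0,0,0.5, 0,0,2,0,0,0,0.5, 0,0,2,0,0,0,0.5, 0,0,1,0,0,0,0.5, 0,0,0.5,0,0,0,0.5, 0,0,0.5,0,0,0,0.5, 0,0,0,0,0,0,0.5, 0,0,0,0,0,0,0.5]}' 4 && python3 -c "
from h import *
go([.536,.280,.070],-.0375)"
```

```text
clock: 5.2
tcp_pos: [0.5384, 0.2814, 0.093]
eef_rot: [-2.179, 2.262, -0.0]
contact_force: [0.3, 0.3, 0.7]
finger_gap: 0.0436
grip_force: 0.0
t 5.2 tcp [0.5384 0.2814 0.093 ] F [0.3 0.3 0.7] gap 0.0436 grip 0.0 j6 -0.79
now: tool x [-0.037 -0.999 -0.001] y [-0.999  0.037 -0.001] z [ 0.001  0.    -1.   ]
shift now axes cm [0.15 0.23 2.3 ]
turn about tool z 0.01
shift after turn cm [0.15 0.23 2.3 ]
```

```bash
python3 -m handwheel '{"increments":[0.1,0.15,0.8,0,0,0,0.5, 0,0,0.8,0,0,0,0.5, 0,0,0.7,0,0,0,0.5, 0,0,0,0,0,0,0.5, 0,0,0,0,0,0,0.3, 0,0,0,0,0,0,0.22, 0,0,0,0,0,0,0.1, 0,0,0,0,0,0,0.1, 0,0,0,0,0,0,0.1, 0,0,0,0,0,0,0.1]}' 4 && python3 -c "
from h import *
go([.536,.280,.070],-.0375)"
```

```text
clock: 6.45
tcp_pos: [0.5375, 0.2805, 0.0702]
eef_rot: [-2.178, 2.261, -0.001]
contact_force: [4.1, -1.6, 0.6]
finger_gap: 0.0182
grip_force: 4.0
t 6.45 tcp [0.5375 0.2805 0.0702] F [ 4.1 -1.6  0.6] gap 0.0182 grip 4.0 j6 -0.79
now: tool x [-0.037 -0.999 -0.001] y [-0.999  0.037 -0.002] z [ 0.002  0.001 -1.   ]
shift now axes cm [0.05 0.15 0.02]
turn about tool z 0.01
shift after turn cm [0.05 0.15 0.02]
```

The gap of 18.2 mm matches the lip width, so the lip is gripped. Next I'll work out the arc.

```bash
python3 -c "
import numpy as np
f=np.radians(3.43)+np.arange(0,21)*.1
print(np.c_[-np.diff(np.cos(f)),-np.diff(np.sin(f))].__mul__(10.02).round(2).tolist())"
```

```text
[[0.11, -1.0], [0.21, -0.98], [0.31, -0.95], [0.4, -0.92], [0.49, -0.87], [0.57, -0.82], [0.65, -0.76], [0.73, -0.69], [0.79, -0.61], [0.85, -0.53], [0.9, -0.45], [0.94, -0.35], [0.97, -0.26], [0.99, -0.16], [1.0, -0.06], [1.0, 0.04], [0.99, 0.14], [0.97, 0.24], [0.94, 0.33], [0.91, 0.43]]
```

```bash
python3 -m handwheel '{"increments":[0.11,-0.03,-1,0,0,0,0.1, 0.21,0,-0.98,0,0,0,0.1, 0.31,0,-0.95,0,0,0,0.1, 0.4,0,-0.92,0,0,0,0.1, 0.49,0,-0.87,0,0,0,0.1, 0.57,0,-0.82,0,0,0,0.1, 0.65,0,-0.76,0,0,0,0.1, 0.73,0,-0.69,0,0,0,0.1, 0,0,0,0,0,0,0.1, 0,0,0,0,0,0,0.1]}' 6 && python3 -c "
from h import *
go([.536,.280,.070],-.0375)"
```

```text
clock: 7.7
tcp_pos: [0.536, 0.246, 0.1398]
eef_rot: [-2.179, 2.261, -0.0]
contact_force: [2.0, 2.7, 3.0]
finger_gap: 0.0176
grip_force: 6.0
t 7.7 tcp [0.536  0.246  0.1398] F [2.  2.7 3. ] gap 0.0176 grip 6.0 j6 -0.74
now: tool x [-0.037 -0.999 -0.001] y [-0.999  0.037 -0.001] z [ 0.001  0.001 -1.   ]
shift now axes cm [-3.39  0.14  6.99]
turn about tool z 0.01
shift after turn cm [-3.39  0.14  6.99]
```

```bash
python3 -m handwheel '{"increments":[0.79,0,-0.61,0,0,0,0.1, 0.85,0,-0.53,0,0,0,0.1, 0.9,0,-0.45,0,0,0,0.1, 0.94,0,-0.35,0,0,0,0.1, 0.97,0,-0.26,0,0,0,0.1, 0.99,0,-0.16,0,0,0,0.1, 1,0,-0.06,0,0,0,0.1, 1,0,0.04,0,0,0,0.1, 0.99,0,0.14,0,0,0,0.1, 0.97,0,0.24,0,0,0,0.1]}' && python3 -m handwheel '{"increments":[0.94,0,0.33,0,0,0,0.1, 0.91,0,0.43,0,0,0,0.1, 0.86,0,0.5,0,0,0,0.1, 0,0,0,0,0,0,0.1, 0,0,0,0,0,0,0.1, 0,0,0,0,0,0,0.4, 0,0,0,0,0,0,0.5, 0,0,0,0,0,0,0.5, 0,0,-3,0,0,0,0.5, 0,0,-3,0,0,0,0.5]}' && python3 -c "
from h import *
go([.536,.2107,.2],-.0375)"
```

```text
clock: 8.95
tcp_pos: [0.5318, 0.1495, 0.16]
eef_rot: [2.178, -2.261, 0.002]
contact_force: [2.5, -1.4, 5.1]
finger_gap: 0.0175
grip_force: 6.0
clock: 10.2
tcp_pos: [0.5301, 0.1244, 0.2066]
eef_rot: [2.178, -2.26, -0.002]
contact_force: [0.6, 0.0, 0.0]
finger_gap: 0.0429
grip_force: 0.0
t 10.2 tcp [0.5301 0.1244 0.2066] F [0.6 0.  0. ] gap 0.0429 grip 0.0 j6 -0.57
now: tool x [-0.037 -0.999  0.001] y [-0.999  0.037  0.003] z [-0.003 -0.001 -1.   ]
shift now axes cm [-8.64 -0.27  0.64]
turn about tool z 0.02
shift after turn cm [-8.64 -0.27  0.64]
```

```bash
python3 -m handwheel '{"increments":[0,0,-3,0,0,0,0.5, -2,0,-3,0,0,0,0.5, -5,0,-1,0,0,0,0.5, -5,0,0,0,0,0,0.5, -5,0,0,0,0,0,0.5, -2,0,0,0,0,0,0.5, 0,0,0,0,0,0,0.5, 0,0,0,0,0,0,0.5, 0,0,0,0,0,0,0.5, 0,0,0,0,0,0,0.5]}' && python3 -c "
from ov import *
go([.536,.2107,.2],-.0375)
s=snap('top','t3.png');s2=snap('side','s3.png')
a=cv2.resize(s['image'][190:240,205:285,::-1],None,fx=10,fy=7.2*10/7.2,interpolation=cv2.INTER_CUBIC)[:360]
b=cv2.resize(s2['image'][180:225,310:365,::-1],None,fx=5,fy=5,interpolation=cv2.INTER_CUBIC)
o=np.zeros((360+225,800,3),np.uint8);o[:360]=a;o[360:,:275]=b;cv2.imwrite('pics/o3.png',o)
"
```

```text
clock: 11.45
tcp_pos: [0.5383, 0.3135, 0.2772]
eef_rot: [-2.178, 2.264, 0.0]
contact_force: [-0.1, -0.6, 0.6]
finger_gap: 0.0434
grip_force: 0.0
t 11.45 tcp [0.5383 0.3135 0.2772] F [-0.1 -0.6  0.6] gap 0.0434 grip 0.0 j6 -0.83
now: tool x [-0.039 -0.999 -0.   ] y [-0.999  0.039 -0.   ] z [ 0.  0. -1.]
shift now axes cm [10.29 -0.17  7.72]
turn about tool z -0.06
shift after turn cm [10.29 -0.16  7.72]
```

View pics/o3.png

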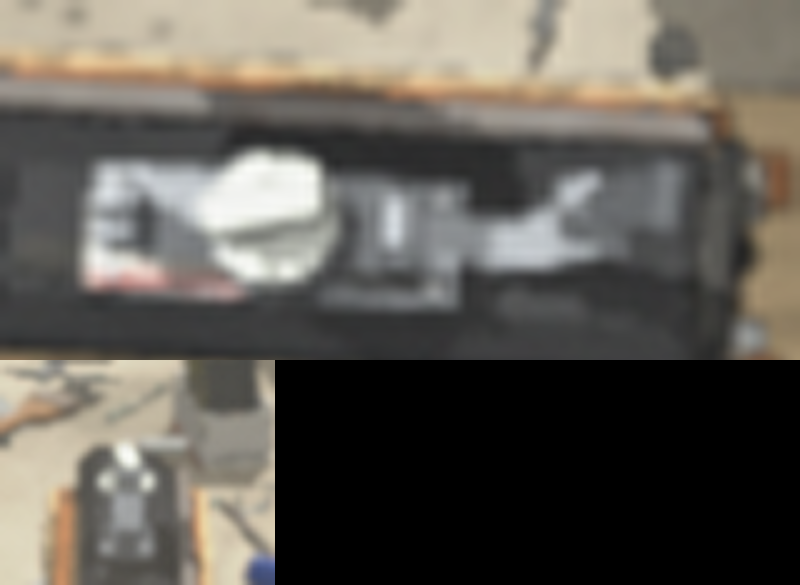

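The keeper now lies fully back, crop (470–690, 240). The plug flange is centred at about (268,218) and its bar looks tilted about 17°. I'll make one contrast-enhanced crop to measure that.

```bash
python3 -c "
from h import *
s=load('top');s2=load('side')
def e(im,k,lo,hi):
    g=im[:,:,::-1].astype(float);g=np.clip((g-lo)/(hi-lo),0,1)*255
    return cv2.resize(g.astype(np.uint8),None,fx=k,fy=k,interpolation=cv2.INTER_CUBIC)
a=e(s['image'][198:226,218:246],17,110,255);b=e(s2['image'][192:212,325:345],15,110,255)
o=np.zeros((476,476+302,3),np.uint8);o[:,:476]=a;o[:300,478:]=b;cv2.imwrite('pics/o4.png',o)
print('ax base',proj(s,[.536,.2107,.1055]),proj(s,[.536,.2107,.087]),proj(s2,[.536,.2107,.1055]))
"
```

```text
ax base [[231.56029956 209.35809201]] [[232.75552398 210.66632206]] [[335.07785314 199.22786241]]
```

View pics/o4.png

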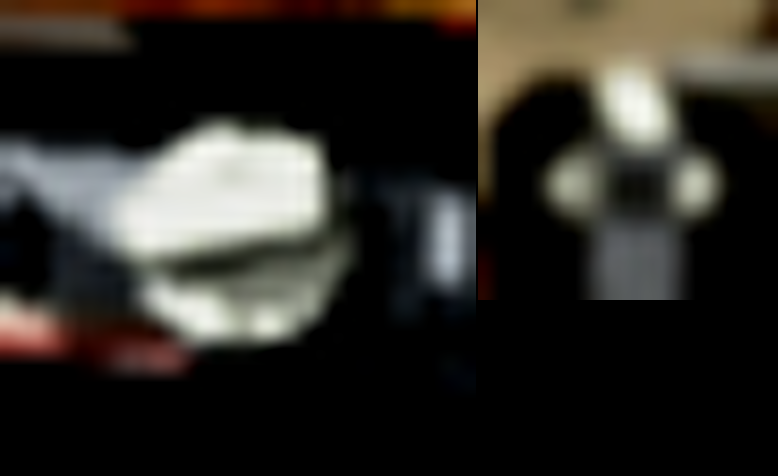

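The bar top is centred at crop (224,207), tilted about 11–12° up to the right, and the side view agrees. That makes the plug yaw about +0.20 rad in world.

```bash
python3 -c "
from h import *
go([.5355,.212,.13],.20)"
```

```text
t 11.55 tcp [0.5382 0.3138 0.2771] F [0.1 0.4 0.3] gap 0.0435 grip 0.0 j6 -0.83
now: tool x [-0.038 -0.999 -0.   ] y [-0.999  0.038 -0.   ] z [ 0.  0. -1.]
shift now axes cm [10.19 -0.11 14.71]
turn about tool z -13.65
shift after turn cm [ 9.93  2.3  14.71]
```

```bash
python3 -m handwheel '{"increments":[0,0,0,0,0,-6.8,0.5, 0,0,0,0,0,-6.8,0.5, 4.0,0.9,0,0,0,0,0.5, 4.0,0.9,2,0,0,0,0.5, 1.93,0.5,3,0,0,0,0.5, 0,0,3,0,0,0,0.5, 0,0,3,0,0,0,0.5, 0,0,2,0,0,0,0.5, 0,0,1,0,0,0,0.5, 0,0,0,0,0,0,0.5]}' && python3 -m handwheel '{"increments":[0,0,0.7,0,0,0,0.5, 0,0,0,0,0,0,0.5, 0,0,0,0,0,0,0.5, 0,0,0,0,0,0,0.5, 0,0,0,0,0,0,0.5, 0,0,0,0,0,0,0.5, 0,0,0,0,0,0,0.5, 0,0,0,0,0,0,0.5, 0,0,0,0,0,0,0.5, 0,0,0,0,0,0,0.5]}' && python3 -c "
from h import *
go([.5355,.212,.089],.20)
s=snap('top','t4.png');s2=snap('side','s4.png')
b=cv2.resize(s2['image'][150:225,300:375,::-1],None,fx=8,fy=8,interpolation=cv2.INTER_CUBIC);cv2.imwrite('pics/o5.png',b)"
```

```text
clock: 12.8
tcp_pos: [0.5353, 0.2124, 0.1366]
eef_rot: [2.431, -1.988, -0.0]
contact_force: [-0.1, -0.5, 0.8]
finger_gap: 0.0435
grip_force: 0.0
clock: 14.05
tcp_pos: [0.5353, 0.2126, 0.1298]
eef_rot: [2.432, -1.989, -0.0]
contact_force: [0.1, -0.3, 0.1]
finger_gap: 0.0437
grip_force: 0.0
t 14.05 tcp [0.5353 0.2126 0.1298] F [ 0.1 -0.3  0.1] gap 0.0437 grip 0.0 j6 -0.46
now: tool x [ 0.199 -0.98  -0.   ] y [-0.98  -0.199  0.   ] z [-0.  0. -1.]
shift now axes cm [ 0.06 -0.01  4.08]
turn about tool z -0.0
shift after turn cm [ 0.06 -0.01  4.08]
```

View pics/o5.png

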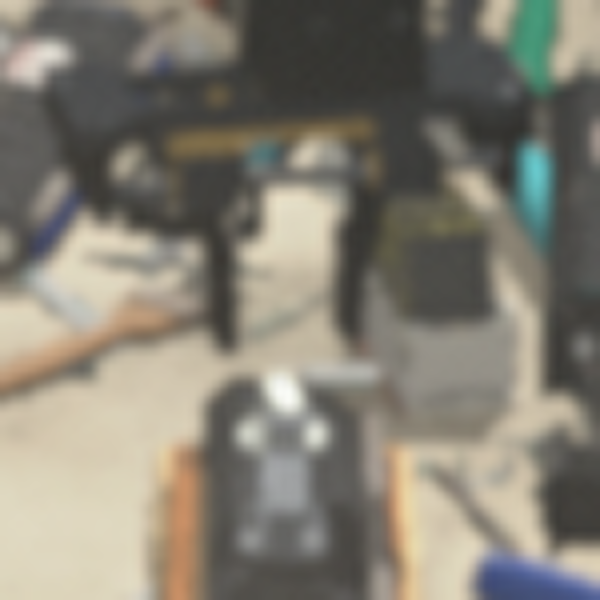

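Finger tips are at crop x 222 and 352, midpoint 287, and the bar is at about 283, so they are centred. Descend and grip.

```bash
python3 -m handwheel '{"increments":[0,0,1.5,0,0,0,0.5, 0,0,1.5,0,0,0,0.5, 0,0,0.7,0,0,0,0.5, 0,0,0.3,0,0,0,0.5, 0,0,0,0,0,0,0.3, 0,0,0,0,0,0,0.2, 0,0,0,0,0,0,0.12, 0,0,0,0,0,0,0, 0,0,0,0,0,0,0, 0,0,0,0,0,0,0]}' 30 && python3 -c "
from h import *
go([.5355,.212,.089],.20); print(observe()['moment'])"
```

```text
clock: 15.4
tcp_pos: [0.5359, 0.2128, 0.0902]
eef_rot: [-2.431, 1.988, -0.001]
contact_force: [2.1, 1.1, 0.3]
finger_gap: 0.0124
grip_force: 30.0
t 15.4 tcp [0.5359 0.2128 0.0902] F [2.1 1.1 0.3] gap 0.0124 grip 30.0 j6 -0.46
now: tool x [ 0.199 -0.98  -0.   ] y [-0.98  -0.199 -0.001] z [ 0.001  0.001 -1.   ]
shift now axes cm [0.07 0.06 0.12]
turn about tool z 0.01
shift after turn cm [0.07 0.06 0.12]
[ 0.02732556 -0.43019001  0.01187225]
```

```bash
python3 -m handwheel '{"increments":[0,0,0,0,0,8,0, 0,0,-0.05,0,0,10,0, 0,0,-0.05,0,0,10,0, 0,0,-0.05,0,0,10,0, 0,0,0,0,0,-8,0, 0,0,-0.05,0,0,-10,0, 0,0,-0.05,0,0,-10,0, 0,0,-0.05,0,0,-10,0, 0,0,-0.05,0,0,-10,0, 0,0,-0.05,0,0,-10,0]}' 40 && python3 -c "
from h import *
go([.5355,.212,.089],.20); print(observe()['moment'])"
```

```text
clock: 16.65
tcp_pos: [0.5348, 0.2128, 0.0929]
eef_rot: [2.744, -1.53, -0.002]
contact_force: [1.1, 0.7, -3.3]
finger_gap: 0.0118
grip_force: 40.0
t 16.65 tcp [0.5348 0.2128 0.0929] F [ 1.1  0.7 -3.3] gap 0.0118 grip 40.0 j6 -0.11
now: tool x [ 0.525 -0.851 -0.001] y [-0.851 -0.525  0.001] z [-0.001  0.001 -1.   ]
shift now axes cm [ 0.1  -0.02  0.38]
turn about tool z 20.24
shift after turn cm [ 0.09 -0.05  0.38]
[ 0.49580018 -0.34058801 -0.24166937]
```

```bash
python3 -m handwheel '{"increments":[0,0,-0.02,0,0,8,0, 0,0,-0.05,0,0,10,0, 0,0,-0.05,0,0,10,0, 0,0,-0.05,0,0,10,0, 0,0,-0.05,0,0,10,0, 0,0,-0.02,0,0,-8,0, 0,0,-0.05,0,0,-10,0, 0,0,-0.05,0,0,-10,0, 0,0,-0.05,0,0,-10,0, 0,0,-0.05,0,0,-10,0]}' && python3 -m handwheel '{"increments":[0,0,-0.02,0,0,8,0, 0,0,-0.05,0,0,10,0, 0,0,-0.05,0,0,10,0, 0,0,-0.05,0,0,10,0, 0,0,-0.05,0,0,10,0, 0,0,-0.05,0,0,10,0, 0,0,-0.05,0,0,10,0, 0,0,-0.02,0,0,-8,0, 0,0,-0.05,0,0,-10,0, 0,0,-0.05,0,0,-10,0]}' && python3 -c "
from h import *
go([.5355,.212,.089],.20); print(observe()['moment'])"
```

```text
clock: 17.9
tcp_pos: [0.5347, 0.2127, 0.0971]
eef_rot: [2.743, -1.53, -0.002]
contact_force: [1.3, 1.1, -4.5]
finger_gap: 0.0116
grip_force: 40.0
clock: 19.15
tcp_pos: [0.534, 0.2124, 0.1012]
eef_rot: [2.053, -2.375, -0.003]
contact_force: [0.9, -0.1, -5.4]
finger_gap: 0.0115
grip_force: 40.0
t 19.15 tcp [0.534  0.2124 0.1012] F [ 0.9 -0.1 -5.4] gap 0.0115 grip 40.0 j6 -0.8
now: tool x [-0.145 -0.989  0.001] y [-0.989  0.145  0.003] z [-0.003 -0.    -1.   ]
shift now axes cm [ 0.01 -0.16  1.22]
turn about tool z -19.77
shift after turn cm [ 0.06 -0.14  1.22]
[ 0.46602045 -0.16743704 -0.24549586]
```

```bash
python3 -m handwheel '{"increments":[0,0,-0.05,0,0,-10,0, 0,0,-0.05,0,0,-10,0, 0,0,-0.05,0,0,-10,0, 0,0,-0.05,0,0,-10,0, 0,0,-0.02,0,0,8,0, 0,0,-0.05,0,0,10,0, 0,0,-0.05,0,0,10,0, 0,0,-0.05,0,0,10,0, 0,0,-0.05,0,0,10,0, 0,0,-0.05,0,0,10,0]}' && python3 -m handwheel '{"increments":[0,0,-0.02,0,0,-8,0, 0,0,-0.05,0,0,-10,0, 0,0,-0.05,0,0,-10,0, 0,0,-0.05,0,0,-10,0, 0,0,-0.05,0,0,-10,0, 0,0,-0.05,0,0,-10,0, 0,0,-0.05,0,0,-10,0, 0,0,-0.02,0,0,8,0, 0,0,-0.05,0,0,10,0, 0,0,-0.05,0,0,10,0]}' && python3 -c "
from h import *
go([.5355,.212,.089],.20); print(observe()['moment'])"
```

```text
clock: 20.4
tcp_pos: [0.5341, 0.2124, 0.1061]
eef_rot: [1.643, -2.674, -0.001]
contact_force: [0.9, 1.2, -4.6]
finger_gap: 0.0118
grip_force: 40.0
clock: 21.65
tcp_pos: [0.5347, 0.2123, 0.1114]
eef_rot: [2.459, -1.952, -0.001]
contact_force: [0.0, 0.6, 0.2]
finger_gap: 0.0116
grip_force: 40.0
t 21.65 tcp [0.5347 0.2123 0.1114] F [0.  0.6 0.2] gap 0.0116 grip 40.0 j6 -0.43
now: tool x [ 0.227 -0.974  0.   ] y [-0.974 -0.227  0.002] z [-0.002 -0.001 -1.   ]
shift now axes cm [ 0.05 -0.08  2.24]
turn about tool z 1.66
shift after turn cm [ 0.04 -0.08  2.24]
[0.02582058 0.1765297  0.01964045]
```

The pull dropped to 0, so the plug is out. Raise it and locate the dish precisely.

```bash
python3 -m handwheel '{"increments":[0,0,-0.3,0,0,2,0, 0,0,-1,0,0,0,0, 0,0,-2,0,0,0,0, 0,0,-2,0,0,0,0, 0,0,-2,0,0,0,0, 0,0,-2,0,0,0,0, 0,0,-2,0,0,0,0, 0,0,-1,0,0,0,0, 0,0,0,0,0,0,0, 0,0,0,0,0,0,0]}' && python3 -c "
from h import *
s=load('top');h=cv2.cvtColor(s['image'],cv2.COLOR_RGB2HSV)
m=cv2.inRange(h,(105,90,60),(130,255,255));m[:230]=0;m[290:]=0;m[:,:300]=0;m[:,410:]=0
m=cv2.morphologyEx(m,cv2.MORPH_CLOSE,np.ones((7,7)))
n,l,st,c=cv2.connectedComponentsWithStats(m)
for i in range(1,n):
  if st[i,4]>30:
    x,y,w,hh,_=st[i];ctr=(x+(w-1)/2,y+(hh-1)/2);print(st[i],ctr,c[i],ray(s,*ctr,.010),ray(s,*c[i],.010))
snap('top','t5.png');snap('side','s5.png')
s2=load('side');o=np.zeros((560,800,3),np.uint8)
o[:330,:]=cv2.resize(load('top')['image'][185:251,175:335,::-1],(800,330),interpolation=cv2.INTER_CUBIC)
o[330:560,:310]=cv2.resize(s2['image'][175:252,295:398,::-1],(310,230),interpolation=cv2.INTER_CUBIC)
o[330:560,320:630]=cv2.resize(s2['image'][120:197,295:398,::-1],(310,230),interpolation=cv2.INTER_CUBIC)
cv2.imwrite('pics/o6.png',o)
go([.413,-.132,.2],.20)"
```

```text
clock: 22.9
tcp_pos: [0.5348, 0.2124, 0.2339]
eef_rot: [2.431, -1.987, -0.001]
contact_force: [0.1, -0.4, -0.7]
finger_gap: 0.0121
grip_force: 40.0
[314 238  14  13 124] (np.float64(320.5), np.float64(244.0)) [320.46774194 243.69354839] [ 0.4579148  -0.03455294  0.01      ] [ 0.45880799 -0.03444054  0.01      ]
[344 250  20  19 307] (np.float64(353.5), np.float64(259.0)) [353.40390879 259.14006515] [ 0.41641778 -0.13062029  0.01      ] [ 0.41600656 -0.13034776  0.01      ]
[379 267  14  13 126] (np.float64(385.5), np.float64(273.0)) [385.25396825 272.62698413] [ 0.37816598 -0.22279175  0.01      ] [ 0.3792192  -0.22208607  0.01      ]
t 23.0 tcp [0.5349 0.2123 0.2338] F [ 0.2  0.1 -0.3] gap 0.0118 grip 40.0 j6 -0.46
now: tool x [ 0.199 -0.98   0.001] y [-0.98  -0.199  0.002] z [-0.002 -0.001 -1.   ]
shift now axes cm [31.32 18.79  3.43]
turn about tool z 0.01
shift after turn cm [31.32 18.78  3.43]
```

View pics/o6.png

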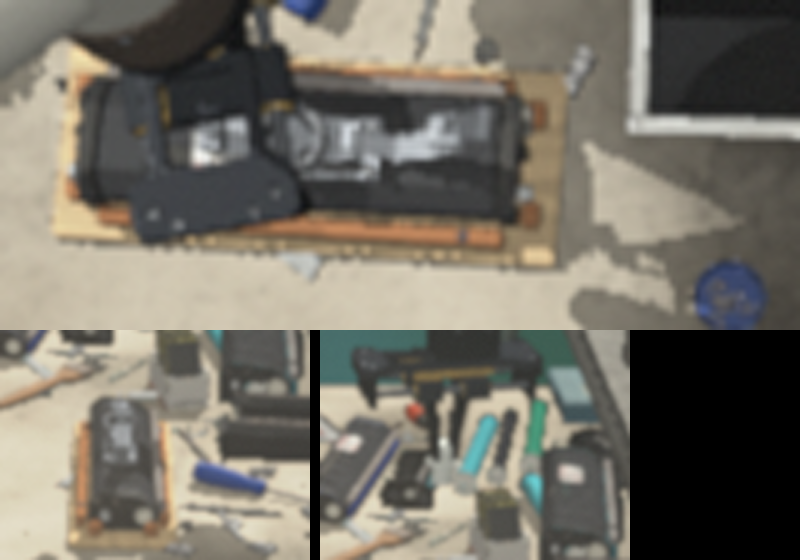

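The hopper is down in its cradle with the neck open, crop (300,140). The white plug is between the fingers. The dish is at about (0.4155, −0.131).

```bash
python3 -m handwheel '{"increments":[3,1.8,0,0,0,0,0, 4.5,2.65,0,0,0,0,0, 4.5,2.65,0,0,0,0,0, 4.5,2.65,0,0,0,0,0, 4.5,2.65,0,0,0,0,0, 4.5,2.65,0,0,0,0,0, 4,2.4,0,0,0,0,0, 1.8,1.1,0,0,0,0,0, 0,0,0,0,0,0,0, 0,0,0,0,0,0,0]}' && python3 -c "
from h import *
go([.4155,-.131,.06],.20)"
```

```text
clock: 24.25
tcp_pos: [0.4159, -0.1307, 0.2345]
eef_rot: [2.432, -1.988, -0.0]
contact_force: [-0.0, 0.0, 0.1]
finger_gap: 0.0117
grip_force: 40.0
t 24.25 tcp [ 0.4159 -0.1307  0.2345] F [-0.   0.   0.1] gap 0.0117 grip 40.0 j6 0.13
now: tool x [ 0.199 -0.98  -0.   ] y [-0.98  -0.199  0.   ] z [-0.  0. -1.]
shift now axes cm [ 0.02  0.04 17.45]
turn about tool z 0.01
shift after turn cm [ 0.02  0.04 17.45]
```

```bash
python3 -m handwheel '{"increments":[0,0,2,0,0,0,0, 0,0,3,0,0,0,0, 0,0,3,0,0,0,0, 0,0,3,0,0,0,0, 0,0,2.5,0,0,0,0, 0,0,2,0,0,0,0, 0,0,1.2,0,0,0,0, 0,0,0.5,0,0,0,0, 0,0,0,0,0,0,0, 0,0,0,0,0,0,0]}' && python3 -c "
from h import *
go([.4155,-.131,.036],.20)
s=snap('top','t6.png');s2=snap('side','s6.png')
o=np.zeros((600,800,3),np.uint8)
o[:,:400]=cv2.resize(s['image'][220:310,320:380,::-1],(400,600),interpolation=cv2.INTER_CUBIC)
P=proj(s2,[.4155,-.131,.03])[0].astype(int);print(P)
o[:,402:]=cv2.resize(s2['image'][P[1]-50:P[1]+40,P[0]-30:P[0]+30,::-1],(398,600),interpolation=cv2.INTER_CUBIC)
cv2.imwrite('pics/o7.png',o)"
```

```text
clock: 25.5
tcp_pos: [0.4164, -0.131, 0.0634]
eef_rot: [-2.431, 1.988, -0.002]
contact_force: [-0.4, -0.0, -1.0]
finger_gap: 0.0116
grip_force: 40.0
t 25.5 tcp [ 0.4164 -0.131   0.0634] F [-0.4 -0.  -1. ] gap 0.0116 grip 40.0 j6 0.13
now: tool x [ 0.199 -0.98   0.   ] y [-0.98  -0.199 -0.002] z [ 0.002  0.    -1.   ]
shift now axes cm [-0.02  0.09  2.74]
turn about tool z 0.01
shift after turn cm [-0.02  0.09  2.74]
[296 275]
```

View pics/o7.png

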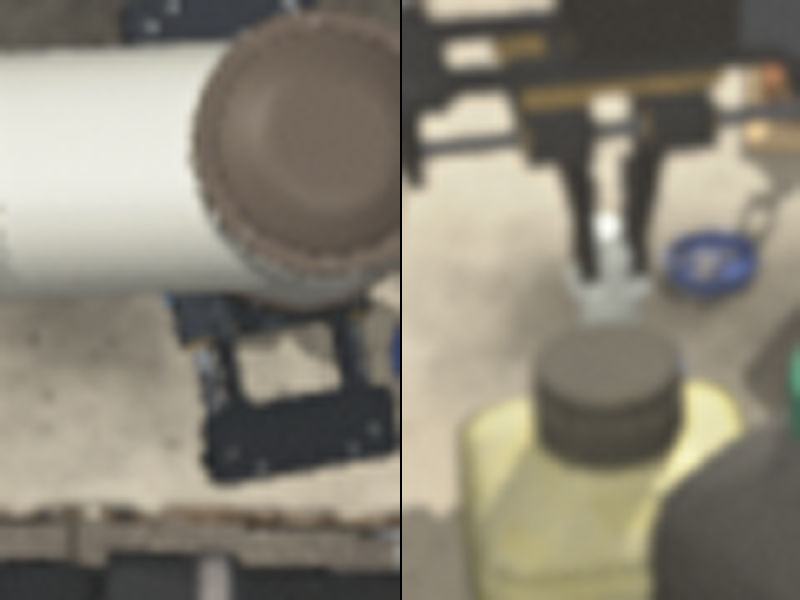

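The side view shows the plug held upright, with the flange at crop (610,285). The yellow bottle hides the dish there. Lower gently until contact.

```bash
python3 -m handwheel '{"increments":[0,0.05,0.8,0,0,0,0, 0,0,0.6,0,0,0,0, 0,0,0.3,0,0,0,0, 0,0,0.2,0,0,0,0, 0,0,0.2,0,0,0,0, 0,0,0.1,0,0,0,0, 0,0,0.1,0,0,0,0, 0,0,0,0,0,0,0, 0,0,0,0,0,0,0, 0,0,0,0,0,0,0]}'
```

```text
clock: 26.85
tcp_pos: [0.4153, -0.1311, 0.0398]
eef_rot: [-2.432, 1.989, -0.0]
contact_force: [1.0, -0.3, -0.6]
finger_gap: 0.0115
grip_force: 40.0
```

```bash
python3 -m handwheel '{"increments":[0,0,0.1,0,0,0,0, 0,0,0.1,0,0,0,0, 0,0,0.1,0,0,0,0, 0,0,0,0,0,0,0, 0,0,0,0,0,0,0, 0,0,0,0,0,0,0, 0,0,0,0,0,0,0, 0,0,0,0,0,0,0, 0,0,0,0,0,0,0, 0,0,0,0,0,0,0]}'
```

```text
clock: 28.1
tcp_pos: [0.4152, -0.1312, 0.0368]
eef_rot: [-2.432, 1.989, -0.0]
contact_force: [0.0, 0.4, -0.4]
finger_gap: 0.0112
grip_force: 40.0
```

```bash
python3 -m handwheel '{"increments":[0,0,0.1,0,0,0,0, 0,0,0.1,0,0,0,0, 0,0,0.1,0,0,0,0, 0,0,0,0,0,0,0, 0,0,0,0,0,0,0, 0,0,0,0,0,0,0, 0,0,0,0,0,0,0, 0,0,0,0,0,0,0, 0,0,0,0,0,0,0, 0,0,0,0,0,0,0]}'
```

```text
clock: 29.35
tcp_pos: [0.4152, -0.1312, 0.0337]
eef_rot: [2.432, -1.989, -0.0]
contact_force: [0.6, -0.7, -0.5]
finger_gap: 0.0116
grip_force: 40.0
```

```bash
python3 -m handwheel '{"increments":[0,0,0.1,0,0,0,0, 0,0,0.1,0,0,0,0, 0,0,0.05,0,0,0,0, 0,0,0,0,0,0,0, 0,0,0,0,0,0,0, 0,0,0,0,0,0,0, 0,0,0,0,0,0,0, 0,0,0,0,0,0,0, 0,0,0,0,0,0,0, 0,0,0,0,0,0,0]}'
```

```text
clock: 30.6
tcp_pos: [0.4152, -0.1312, 0.0315]
eef_rot: [-2.432, 1.988, -0.0]
contact_force: [-1.0, -0.8, 5.2]
finger_gap: 0.0113
grip_force: 40.0
```

Contact at 5 N. Ease off a hair, release and retreat straight up.

```bash
python3 -m handwheel '{"increments":[0,0,-0.02,0,0,0,0, 0,0,0,0,0,0,0.2, 0,0,0,0,0,0,0.3, 0,0,0,0,0,0,0.4, 0,0,0,0,0,0,0.5, 0,0,0,0,0,0,0.5, 0,0,-1,0,0,0,0.5, 0,0,-2,0,0,0,0.5, 0,0,-3,0,0,0,0.5, 0,0,-3,0,0,0,0.5]}' 10 && python3 -m handwheel '{"increments":[0,0,-4,0,0,0,0.5, 0,0,-4,0,0,0,0.5, 0,0,-4,0,0,0,0.5, 0,0,-4,0,0,0,0.5, -5,0,0,0,0,0,0.5, -5,0,0,0,0,0,0.5, -5,0,0,0,0,0,0.5, 0,0,0,0,0,0,0.5, 0,0,0,0,0,0,0.5, 0,0,0,0,0,0,0.5]}' && python3 -c "
from h import *
s=snap('top','t7.png')
o=np.zeros((600,800,3),np.uint8)
o[:300]=cv2.resize(s['image'][180:255,170:370,::-1],(800,300),interpolation=cv2.INTER_CUBIC)
o[300:,:400]=cv2.resize(s['image'][230:290,320:400,::-1],(400,300),interpolation=cv2.INTER_CUBIC)
s=snap('side','s7.png')
o[300:,402:]=cv2.resize(s['image'][185:275,270:390,::-1],(398,300),interpolation=cv2.INTER_CUBIC)
cv2.imwrite('pics/o8.png',o)"
```

```text
clock: 31.85
tcp_pos: [0.4152, -0.1312, 0.123]
eef_rot: [-2.432, 1.988, -0.001]
contact_force: [0.0, -0.3, 1.1]
finger_gap: 0.0433
grip_force: 0.0
clock: 33.1
tcp_pos: [0.3854, 0.015, 0.2816]
eef_rot: [2.43, -1.991, 0.0]
contact_force: [0.2, -0.1, 0.2]
finger_gap: 0.0432
grip_force: 0.0
```

View pics/o8.png

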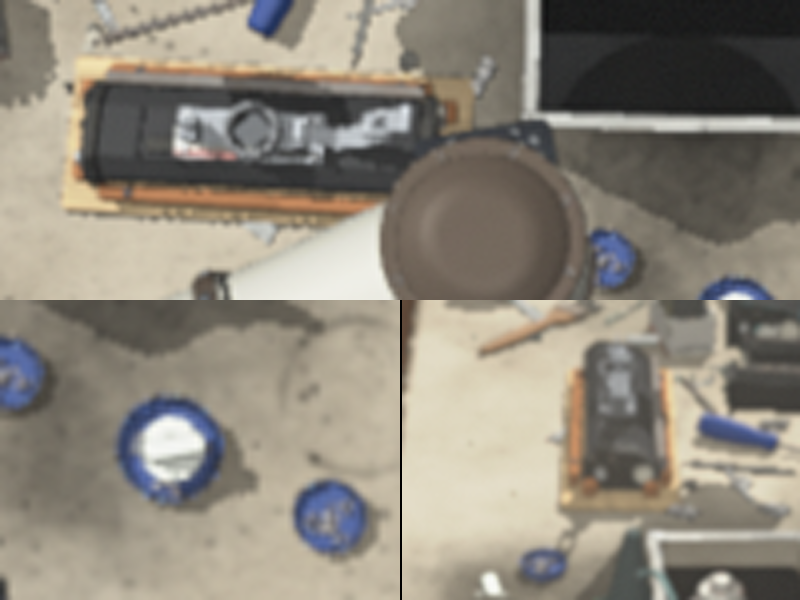

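The plug stands upright in the largest dish, lower crop (170,450). The hopper sits in its cradle with the neck open at (252,128) and the keeper laid back at (375,128). Nothing else has moved and the robot is clear, so I'll hand it in.

```bash
python3 -c "
from rig import job_done; print(job_done())"
```

```text
the job is handed in; nothing more can be done
None
```

The job is handed in at about 33 s: the keeper is open, the plug stands upright in the largest blue dish, the hopper is still down in its cradle, and the last pictures show nothing else moved; no verdict was returned.

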